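# Run the seam probe along a weld

### The job

Take the orange-handled seam probe from the blue rubber mat, set its steel shoe on the weld at the yellow-painted end of the welded plate, and, keeping the probe upright and gently pressed so that its spring gives a little all the way, draw it along the weld to the other end in one pass. Then stand it back upright on the blue mat and let go, leaving the green-handled stone standing on the mat.

Things in the scene. Friction and masses are not known exactly. Their poses are not given: they have to be found in the camera images.
- probe: Seam probe, loose, upright on the mat, 0.2 kg: ORANGE handle 32 x 32 mm (heights 30-105; grip at about 75), black collar 40 x 40 (20-30), round steel shoe 44 diameter below. Origin: on its axis, underside of the unpressed shoe; z up the handle, x and y square to its flats. The shoe springs in up to 8 mm: 4 N at first, 1.2 N per mm more; pressed 4 mm, the origin reads 4 mm below the surface.
- welded_plate: Welded plate, fixed, light grey, 220 x 100 mm on two blue bars, flat top 30 mm above the bench. Origin: centre, at bench level; z up, x along the plate. The weld is a dark line ground flush, on y = 0 from x = -80 to +80 mm. A yellow stripe crosses the plate at the -x end (x = -109 to -87). An unwanted plate of the same size, with six dark holes, no weld, no yellow, lies on the mat's other side.
- mat: Blue rubber mat, fixed, flat on the bench: 220 mm (its x) by 110 mm (its y), 6 mm thick. Origin: centre of the underside. The probe and the stone stand on it about 110 mm apart along its x, either way round.
- stone: Bystander: deburring stone, loose, 0.25 kg, standing on the mat: GREEN handle of the same size and shape as the probe's, up to 105 mm high, on a grey 44 x 44 mm square stone foot. Origin: centre of its underside. Not needed: leave it standing where it is.
Things that resemble listed ones, but are neither listed nor needed, are in the scene too. Of the things like the probe, leave any that is pink; of the rest the smaller one is meant.

How it is judged:
By the outcome, as a careful person would: the job done as asked, in the order asked, and still so for the second after the job is handed in, with the robot touching nothing.
It also fails if it takes over 54 s, if anything falls off the work surface, if the arm or the gripper's body presses on something with over 40 N, if the wrist force passes 120 N, or if a joint passes its speed limit or range.

### The arm

A 6-joint arm with a two-finger parallel gripper is mounted at the origin on the work surface. World frame = base frame: x ahead of the robot, y to its left, z up, the work surface at z = 0. Lengths are in mm, angles in rad, forces in N, time in s.
With the tool pointing down it reaches from about 250 to 725 mm from the base axis. Payload 4 kg.
Tool frame: the origin (TCP) lies on the centre line of the jaws, within the pads' length; the fingertips stand 8 mm ahead of it and the grasp point (between the pads) lies 11 mm behind it; z points along the fingers, y is the line along which they close (so a half turn about z gives the same grasp; the last joint's range is limited). The gripper opens to 85 mm and grips with 20 to 120 N. Pads are 22 mm wide; open, the fingers measure 114 mm over their backs; the gripper's body (76 mm by 85 mm) begins 54 mm behind the grasp point. The pads swing forward as they close: fully open they stand 13 mm farther back than shut.
Start: joints at [1.219, 0.241, 0.005, 1.335, 0, 1.571], TCP at [172.292, 469.377, 239.306] pointing down, gripper open.
Joint ranges: [-2.72, 2.72], [-1.05, 1.87], [-1.09, 1.28], [-1.99, 2.15], [-1.42, 1.44], [-3.14, 3.14]. Speed limits (rad/s): [2.79, 2.79, 3.14, 3.14, 3.14, 3.14].

### API

Orientations are given as a rotation vector (axis times angle).
In Python, from cell import ctrl, vision, job gives the robot as it stands. Calls block until the motion is done:
- ctrl.move_ptp(position, orientation): joint-space move of the TCP to a pose.
- ctrl.line_to(position, frame=None, feed=150): straight line of the TCP; frame=None keeps the orientation; feed is the mean speed in mm/s.
- ctrl.move_j(angles): joint-space move.
- ctrl.let_go() and ctrl.close_gripper(): open the fingers fully, or close them until they stop; the grip force is fixed at half the most.
- ctrl.pause(seconds).
- ctrl.inverse_kinematics(position, orientation): joint angles nearest the present ones, or None.
- ctrl.state(): the state.
- vision.grab_frame(name): name is "scene" or "top"; returns the picture (480x640x3 uint8, red, green, blue); there is no depth.
- vision.camera_params(name): a dict with "fovy" (degrees; the focal length in pixels is half the picture's height over the tangent of half this angle, whatever the lens; pixels are square), "cx", "cy" (the principal point, pixels), "R" (3x3) and "t" (3): a world point X has camera coordinates R X + t. Camera axes: x right, y down, z forward; pixel columns grow to the right and rows downward; lengths in mm; the calibration is good to about 2 mm. A picture is of the moment at which its call begins. camera_params takes no time and is no camera call.
A pose or a line that the arm cannot do raises ctrl.PlanningError and nothing moves.
- job.close_job(): hands the job in; it is judged then, once.
Trained networks look in the newest picture that a camera, given by its name, has taken for a name from the list of things; names that differ only in an ending like _2 or _b are one class to them, and where a whole thing is asked for, a point or a joint stands for the part that bears it (a point fixed in the world has none). Each returns a list of dicts, best first, with "confidence" (0 to 1); they miss things now and then, are a little off and sometimes report something else, mostly with a low value. They report only what shows in the picture. A call takes as long as a camera call. They do not tell look-alikes from the thing itself.
- vision.recognise(camera, label): "box" ([left, top, right, bottom] as shares, 0 to 1, of the picture: columns of its width, rows of its height, round what is visible of it).
- vision.trace(camera, label): "region" (480x640 bool, what is visible of it) and "box" ([left, top, right, bottom] as shares, 0 to 1, of the picture: columns of its width, rows of its height, round what is visible of it).
- vision.spot_point(camera, label): "xy" ([column, row] as shares, 0 to 1, of the picture: columns of its width, rows of its height: a listed point, or the origin of a listed thing).
The state is a dict: "time_s": time; "q": joint angles; "joint_velocities": joint speeds; "joint_torque": joint torques, N m; "eef_pos": TCP position; "ee_rot": TCP orientation; "wrist_force": force on the tool from outside, world axes, zero at the start; "ft_torque": the same for the moment, N m; "opening": opening from 0.0 (shut) to 1.0 (fully open); "grasp_force": force on a finger pad.
Only numpy, scipy, OpenCV 4.12 (cv2) and the standard library are available. Lean on these libraries where they do the work, as an engineer would, in place of code of your own. Each camera call takes 0.05 s, during which the arm holds its last target. There are 200 camera calls.

## Working session

There is one attempt and no reset: what is moved stays moved. The work goes in short steps, each a Python script; the robot and the scene stay as the last script left them, time stands still between calls to the robot, and variables do not carry over. Pictures are saved under pics/ and viewed, at most 10 in all, crops included, and the job is handed in when it is done.

```bash
mkdir -p pics; ls; python3 - <<'E'
from cell import ctrl, vision, job
import cv2,numpy as np
for n in("scene","top"):
    im=vision.grab_frame(n); cv2.imwrite(f"pics/{n}0.png",im[:,:,::-1])
    p=vision.camera_params(n); print(n,{k:np.round(v,3).tolist() for k,v in p.items()})
    for l in("probe","welded_plate","mat","stone"):
        for d in vision.recognise(n,l): print(n,l,round(d['confidence'],2),(np.array(d['box'])*[640,480,640,480]).round(1))
s=ctrl.state();print(s)
E
```

```text
pics
scene {'fovy': 53.948, 'cx': 313.02, 'cy': 247.809, 'R': [[-0.788, 0.616, 0.001], [0.523, 0.67, -0.528], [-0.326, -0.415, -0.85]], 't': [404.675, -249.166, 867.53]}
scene probe 0.94 [336.9 156.3 371.6 219.8]
scene probe 0.76 [386.6 159.1 445.9 252.9]
scene probe 0.6 [298.5 225.4 330.9 290. ]
scene welded_plate 0.82 [165.  106.5 273.9 218.3]
scene mat 0.68 [189.6 239.8 365.2 359.3]
scene stone 0.63 [217.8 263.8 262.5 329.2]
top {'fovy': 56.561, 'cx': 313.856, 'cy': 243.267, 'R': [[-0.002, -1.0, -0.026], [-0.984, 0.007, -0.177], [0.177, 0.025, -0.984]], 't': [14.056, 527.021, 669.989]}
top probe 0.86 [291.1 224.1 322.  255.1]
top probe 0.79 [326.9 304.4 359.9 334.1]
top probe 0.71 [260.5 317.9 314.2 367. ]
top welded_plate 0.94 [399.  206.5 538.6 282.4]
top mat 0.69 [274.2 152.1 355.8 284.6]
top stone 0.62 [300.9 149.6 329.5 196.6]
{'time_s': 0.5, 'q': array([ 1.21896510e+00,  2.40639564e-01,  4.93972583e-03,  1.33521591e+00,
       -8.58536425e-06,  1.57081546e+00]), 'joint_velocities': array([ 0.00026139, -0.00180994,  0.00269554, -0.00103891,  0.00045795,
       -0.00137073]), 'joint_torque': array([ 4.02791648e-05, -3.71859634e+01,  2.52460599e+01,  2.77084677e-03,
        4.28341480e-05,  2.48062307e-06]), 'eef_pos': array([172.29874773, 469.3370836 , 239.2636324 ]), 'ee_rot': array([-5.49836587e-01, -3.09309002e+00,  1.87047323e-04]), 'wrist_force': array([0.33331241, 0.2264388 , 0.24295865]), 'ft_torque': array([ 0.00084477,  0.02079567, -0.00371842]), 'grasp_force': 0.0, 'opening': 0.995088109196805}
```

View pics/scene0.png

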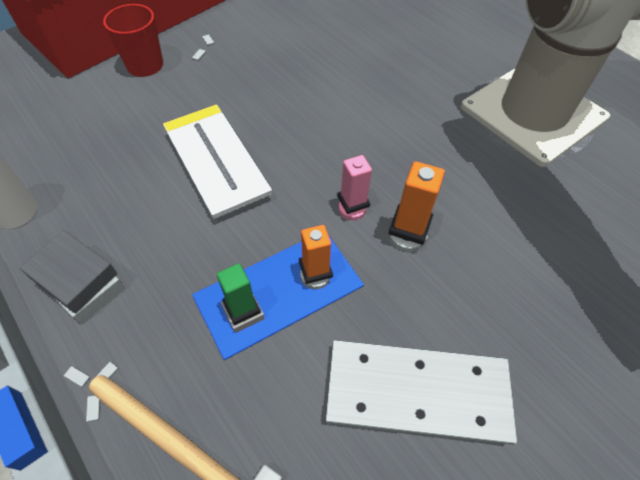

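View pics/top0.png

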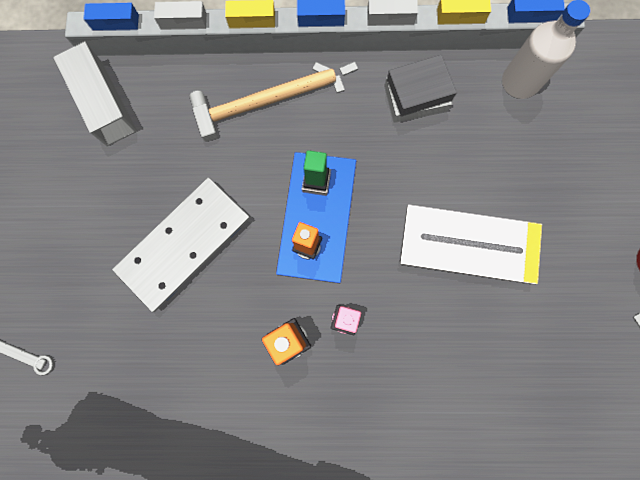

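The small orange probe stands on the mat at scene (316,255) and top (306,240), next to the green stone at top (316,172). The welded plate's weld runs in the top view from the yellow end (522,250) to (422,237). The large orange and pink items are look-alikes.

```bash
cat > h.py <<'E'
import numpy as np, cv2
from cell import ctrl, vision, job
from scipy.spatial.transform import Rotation as Rn
def cam(n):
    p=vision.camera_params(n); f=240/np.tan(np.radians(p['fovy'])/2)
    K=np.array([[f,0,p['cx']],[0,f,p['cy']],[0,0,1.]]); return K,np.array(p['R']),np.array(p['t'])
C={n:cam(n) for n in('scene','top')}
P={n:K@np.c_[R,t] for n,(K,R,t) in C.items()}
def tri(a,b):  # a scene px, b top px
    X=cv2.triangulatePoints(P['scene'],P['top'],np.float64(a).reshape(2,1),np.float64(b).reshape(2,1))[:,0];X=X[:3]/X[3]
    e=max(np.linalg.norm(proj(n,X)-p) for n,p in(('scene',a),('top',b)));return X,e
def proj(n,X):
    x=P[n]@np.r_[X,1];return x[:2]/x[2]
def onz(n,px,z):
    K,R,t=C[n];d=R.T@np.linalg.inv(K)@[px[0],px[1],1];c=-R.T@t;return c+d*(z-c[2])/d[2]
E
python3 - <<'E'
from h import *
S=cv2.imread('pics/scene0.png');T=cv2.imread('pics/top0.png')
I={'scene':S,'top':T}
def quad(m):
    c=max(cv2.findContours(m,0,2)[0],key=cv2.contourArea);return c
wb={};
for n,(x0,y0,x1,y1) in {'scene':(155,100,280,222),'top':(395,200,545,288)}.items():
    im=I[n][y0:y1,x0:x1]; g=im.max(2)
    pl=(g>150).astype(np.uint8); c=quad(pl); f=np.zeros_like(pl); cv2.drawContours(f,[c],-1,1,-1)
    w=cv2.morphologyEx(((g<150)&(cv2.erode(f,np.ones((7,7)))>0)).astype(np.uint8),cv2.MORPH_CLOSE,np.ones((3,3)))
    k=quad(w); (cx,cy),(a,b),_=cv2.minAreaRect(k); bp=cv2.boxPoints(cv2.minAreaRect(k))
    # short edges midpoints
    m=[(bp[i]+bp[(i+1)%4])/2 for i in range(4)]; L=[np.linalg.norm(bp[i]-bp[(i+1)%4]) for i in range(4)]
    ends=[m[i]+[x0,y0] for i in np.argsort(L)[:2]]
    hsv=cv2.cvtColor(im,cv2.COLOR_BGR2HSV);y=cv2.inRange(hsv,(20,120,120),(35,255,255));yc=np.argwhere(y).mean(0)[::-1]+[x0,y0]
    ends.sort(key=lambda e:np.linalg.norm(e-yc)); wb[n]=ends; print(n,'weld',ends,'yel',yc)
for i in(0,1): print('weldend',tri(wb['scene'][i],wb['top'][i]), onz('scene',wb['scene'][i],30),onz('top',wb['top'][i],30))
mc={}
for n in I:
    hsv=cv2.cvtColor(I[n],cv2.COLOR_BGR2HSV);m=cv2.inRange(hsv,(105,150,100),(125,255,255))
    if n=='top': m[:140]=0
    else: m[:,:150]=0
    c=cv2.convexHull(quad(m)); q=cv2.approxPolyDP(c,8,True)[:,0]; print(n,'mat',[ (p.tolist(),onz(n,p,6)[:2].round(1).tolist()) for p in q])
for n,(x,y) in {'scene':(316,255),'top':(306,240)}.items():
    k=I[n][y-36:y+36,x-36:x+36]; cv2.imwrite(f'pics/c_{n}.png',cv2.resize(k,None,fx=5.5,fy=5.5,interpolation=cv2.INTER_CUBIC))
cv2.imwrite('pics/c.png',np.hstack([cv2.imread(f'pics/c_{n}.png') for n in('scene','top')]))
E
```

```text
scene weld [array([196.16845322, 123.90045929]), array([234.29249573, 188.41806793])] yel [191.4214876  117.31818182]
top weld [array([522.08890533, 250.3954277 ]), array([420.92378998, 235.51820755])] yel [532.26153846 252.45128205]
weldend (array([ 515.30727599, -325.54703171,   28.92638111]), np.float64(0.7001205378981125)) [ 515.13145914 -323.49981182   30.        ] [ 516.02984443 -325.84972097   30.        ]
weldend (array([ 541.3761685 , -163.33527884,   31.49903175]), np.float64(0.13613298877916788)) [ 540.75907701 -164.31880909   30.        ] [ 541.83830991 -163.8171389    30.        ]
scene mat [([331, 240], [472.0, -9.1]), ([362, 285], [485.3, 77.3]), ([224, 359], [698.6, 48.2]), ([193, 294], [682.5, -58.5]), ([300, 242], [511.1, -35.1])]
top mat [([354, 159], [684.4, -58.3]), ([340, 281], [470.0, -31.0]), ([277, 274], [482.3, 74.8]), ([294, 154], [694.9, 47.3])]
```

View pics/c.png

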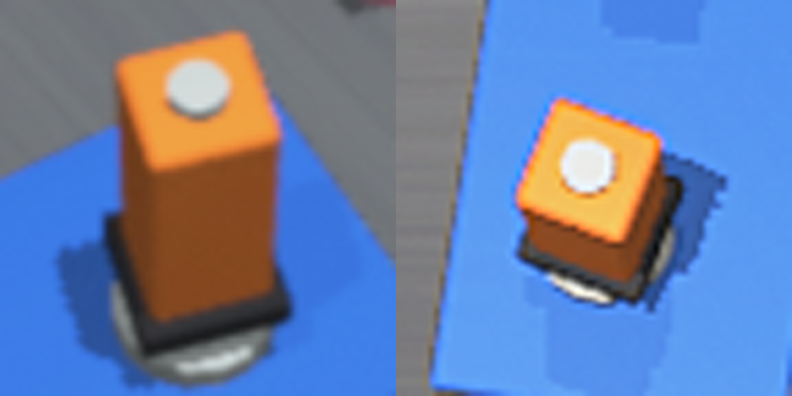

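The crop shows the probe upright. The corners of the orange top face are, in the crop, scene (118,67),(243,33),(280,135),(155,170) and top (159,98),(266,140),(229,242),(121,203) after removing the 396 px offset.

```bash
python3 - <<'E'
from h import *
s=(np.array([(118,67),(243,33),(280,135),(155,170)])+.5)/5.5-.5+[280,219]
t=(np.array([(159,98),(266,140),(229,242),(121,203)])+.5)/5.5-.5+[270,204]
A=np.array([onz('scene',p,111) for p in s]);B=np.array([onz('top',p,111) for p in t])
print(A.round(1),A.mean(0));print(B.round(1),B.mean(0))
X=[]
for a,b in zip(s,A):
    j=np.argmin(np.linalg.norm(B-b,axis=1)); x,e=tri(a,t[j]);X.append(x);print(j,x.round(1),round(e,2))
X=np.array(X);print(X.mean(0))
for i in range(4):
    d=X[(i+1)%4]-X[i];print(np.linalg.norm(d[:2]),np.degrees(np.arctan2(d[1],d[0]))%90)
for i in range(4):
    d=B[(i+1)%4]-B[i];print(np.linalg.norm(d[:2]),np.degrees(np.arctan2(d[1],d[0]))%90)
g=vision.camera_params
import cv2
# stone
for n in('scene','top'):
    vision.grab_frame(n); print(n,[(d['xy'][0]*640,d['xy'][1]*480,d['confidence'],onz(n,[d['xy'][0]*640,d['xy'][1]*480],6)) for l in('probe','stone') for d in vision.spot_point(n,l)])
E
```

```text
[[538.5   7.2 111. ]
 [510.   17.5 111. ]
 [520.9  44.4 111. ]
 [548.8  34.4 111. ]] [529.51628652  25.86950609 111.        ]
[[548.5  32.6 111. ]
 [536.8   3.9 111. ]
 [509.2  13.8 111. ]
 [520.   42.6 111. ]] [528.62893098  23.21293395 111.        ]
1 [537.2   4.4 106.8] 0.47
2 [509.   14.8 107.5] 0.81
3 [520.1  43.1 108.7] 0.29
0 [548.5  33.1 109.3] 0.46
[528.71395268  23.84808468 108.07560788]
30.033289132167816 69.84758032848751
30.369128381644963 68.60966776869073
30.07430469329346 70.7083870019302
30.821664957505 68.5578930641426
30.986092871698034 67.72598544766967
29.31533987552524 70.1963395687358
30.711226289017823 69.54246172699857
30.301453259384488 70.66540984260226
scene [(401.088, 236.208, 0.98, array([383.67426872,  51.08067415,   6.        ])), (313.088, 277.584, 0.94, array([532.90290054,  24.94245705,   6.        ])), (351.616, 212.592, 0.76, array([414.17065851, -28.86477029,   6.        ])), (242.688, 312.48, 0.91, array([642.91571274,   8.18311133,   6.        ]))]
top [(308.672, 250.512, 0.62, array([522.03647927,  21.43264838,   6.        ])), (342.976, 320.4, 0.56, array([405.04341535, -35.06258037,   6.        ])), (317.312, 179.61599999999999, 0.96, array([647.29656596,   6.29454966,   6.        ]))]
```

```bash
cat >> h.py <<'E'
def ori(deg):
    y=np.r_[np.cos(np.radians(deg)),np.sin(np.radians(deg)),0];z=np.r_[0,0,-1.]
    return Rn.from_matrix(np.c_[np.cross(y,z),y,z]).as_rotvec()
def st(m=''):
    s=ctrl.state();print(m,round(s['time_s'],2),s['eef_pos'].round(2),s['wrist_force'].round(2),round(s['opening'],3),round(s['grasp_force'],1),flush=True);return s
E
python3 - <<'E'
from h import *
for a in(69.3,-110.7):
    for p in([529,24.5,230],[516,-324,90],[541,-165,90]): 
        q=ctrl.inverse_kinematics(p,ori(a));print(a,p,None if q is None else np.round(q,2))
q0=ctrl.state()['q']
best=min((69.3,-110.7),key=lambda a:np.abs(ctrl.inverse_kinematics([529,24.5,230],ori(a))-q0).max() if ctrl.inverse_kinematics([529,24.5,230],ori(a)) is not None else 9)
# prefer the variant whose last joint stays in range over the plate as well
print(best)
ctrl.move_ptp([529,24.5,230],ori(best));st('above')
ctrl.line_to([529,24.5,70],feed=100);st('down')
ctrl.close_gripper();st('closed');ctrl.pause(.2);st()
ctrl.line_to([529,24.5,74],feed=20);ctrl.pause(.3);st('lift4')
E
```

```text
69.3 [529, 24.5, 230] [0.05 0.3  0.07 1.33 0.   0.41]
69.3 [516, -324, 90] [-0.56  0.55  0.07  1.09  0.   -0.2 ]
69.3 [541, -165, 90] [-0.3   0.47 -0.06  1.04  0.    0.07]
-110.7 [529, 24.5, 230] [ 0.05  0.3   0.07  1.33  0.   -2.73]
-110.7 [516, -324, 90] [-0.56  0.55  0.07  1.09  0.    2.94]
-110.7 [541, -165, 90] [-0.3   0.47 -0.06  1.04  0.   -3.08]
69.3
above 2.85 [528.92  25.41 230.05] [-0.11 -0.22 -0.37] 1.003 0.0
down 4.6 [529.54  24.52  70.64] [ 0.13 -0.43 -0.05] 1.003 0.0
closed 5.13 [529.08  24.57  70.24] [-0.32  0.87  1.5 ] 0.369 62.9
 5.33 [529.09  24.55  70.15] [-0.82  0.23  2.65] 0.369 62.9
lift4 5.98 [528.87  24.47  73.83] [-0.6   0.46 -3.21] 0.368 62.6
```

```bash
python3 - <<'E'
from h import *
ctrl.line_to([529,24.5,130],feed=100)
ctrl.line_to([515.8,-323.5,130],feed=200);ctrl.line_to([515.8,-323.5,98],feed=60);ctrl.pause(.3);st('over')
I={n:vision.grab_frame(n) for n in('scene','top')}
k=[]
for n in I:
    cv2.imwrite(f'pics/{n}1.png',I[n][:,:,::-1])
    c=proj(n,[515.8,-323.5,45]).round().astype(int);print(n,c,'tip expected',proj(n,[515.8,-323.5,34]))
    x,y=np.clip(c-36,0,[568,408]);print('origin',x,y);k.append(cv2.resize(I[n][y:y+72,x:x+72,::-1],None,fx=5.5,fy=5.5,interpolation=cv2.INTER_CUBIC))
cv2.imwrite('pics/c1.png',np.hstack(k))
E
```

```text
over 9.57 [ 516.   -323.68   98.44] [-0.93  0.86 -2.27] 0.368 62.6
scene [194 117] tip expected [195.33755615 122.31253255]
origin 158 81
top [525 249] tip expected [521.70355106 250.14663632]
origin 489 213
```

View pics/c1.png

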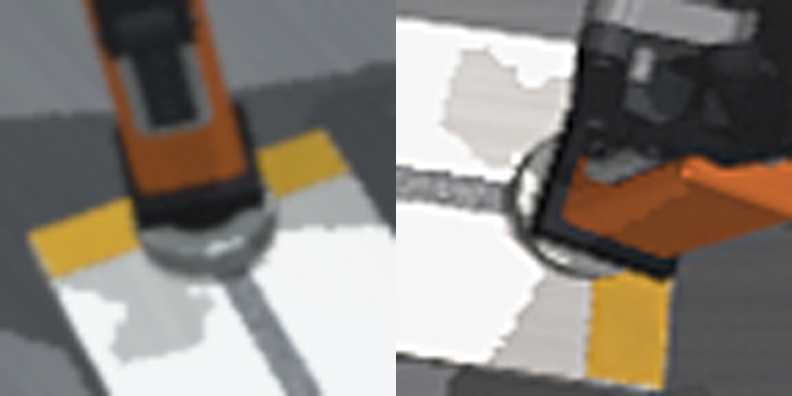

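The crop shows the shoe over the weld at the yellow end (scene shoe centre ≈ (195.8,122)). I'll overlay the predicted shoe outline to check the lateral offset.

```bash
python3 - <<'E'
from h import *
k=[]
for n,(x,y) in {'scene':(158,81),'top':(489,213)}.items():
    im=cv2.resize(cv2.imread(f'pics/{n}1.png')[y:y+72,x:x+72],None,fx=5.5,fy=5.5,interpolation=cv2.INTER_CUBIC)
    f=lambda X:np.round(((proj(n,X)-[x,y])+.5)*5.5-.5).astype(int)
    c=np.array([f([516+22*np.cos(a),-323.7+22*np.sin(a),34.4]) for a in np.linspace(0,6.28,60)])
    cv2.polylines(im,[c],True,(0,0,255),1)
    cv2.line(im,tuple(map(int,f([515.8,-323.5,30]))),tuple(map(int,f([541.1,-165.5,30]))),(0,200,0),1)
    k.append(im)
cv2.imwrite('pics/c2.png',np.hstack(k))
E
```

```text
(no output)
```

View pics/c2.png

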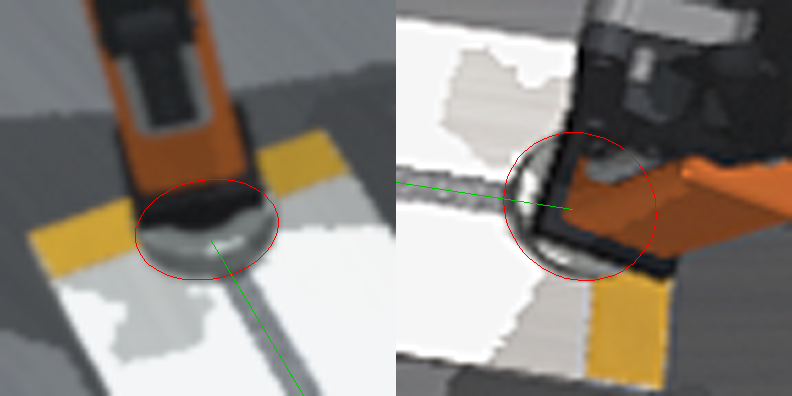

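```bash
python3 - <<'E'
from h import *
for n,(x0,y0,x1,y1) in {'scene':(155,100,280,222),'top':(395,200,545,288)}.items():
    g=cv2.imread(f'pics/{n}0.png').max(2).astype(float)
    A=np.array([515.8,-323.5,30]);B=np.array([541.1,-165.5,30]);u=(B-A)/np.linalg.norm(B-A);v=np.array([-u[1],u[0],0])
    out=[]
    for s in np.arange(-8,168,1.):
        d=np.arange(-9,9.1,.25); px=np.array([proj(n,A+s*u+e*v) for e in d],np.float32)
        w=255-cv2.remap(g.astype(np.float32),px[:,0].reshape(1,-1),px[:,1].reshape(1,-1),1)[0]; w=np.clip(w-np.percentile(w,20)-15,0,None)
        out.append((s,w.sum(),(w*d).sum()/max(w.sum(),1)))
    o=np.array(out); 
    m=(o[:,0]>8)&(o[:,0]<152); pf=np.polyfit(o[m,0],o[m,2],1)
    full=np.median(o[m,1]); on=o[o[:,1]>full/2,0]
    print(n,'lat at 0,160:',np.polyval(pf,[0,160]).round(2),'res',np.std(o[m,2]-np.polyval(pf,o[m,0])).round(2),'ext',on.min(),on.max(),'v',v.round(3))
E
```

```text
scene lat at 0,160: [0.44 0.58] res 0.11 ext -1.0 162.0 v [-0.987  0.158  0.   ]
top lat at 0,160: [-0.38 -0.03] res 0.2 ext -2.0 161.0 v [-0.987  0.158  0.   ]
```

```bash
python3 - <<'E'
from h import *
b=st('base')['wrist_force'][2]
z=96
while True:
    ctrl.line_to([515.8,-323.5,z],feed=25);ctrl.pause(.15);f=st(z)['wrist_force'][2]-b
    if f>8 or z<=88.5: break
    z-=1.5
print('press',f,'z',z)
E
```

```text
base 9.67 [ 515.95 -323.59   98.29] [-0.19  0.92 -2.95] 0.367 62.6
96 10.07 [ 515.8  -323.49   95.98] [-0.28 -1.11 -2.62] 0.367 62.6
94.5 10.47 [ 515.72 -323.48   94.41] [ 0.85  0.84 -2.38] 0.372 62.8
93.0 10.87 [ 515.81 -323.48   93.46] [-1.17  0.71  3.15] 0.365 62.8
91.5 11.27 [ 515.85 -323.48   91.74] [-2.64  2.29  3.7 ] 0.369 63.1
90.0 11.67 [ 515.86 -323.49   90.44] [-2.04  1.67  6.27] 0.368 63.3
press 9.216115567804191 z 90.0
```

```bash
python3 - <<'E'
from h import *
b=-2.9;A=np.array([515.8,-323.5]);u=np.array([25.3,158.])/160.01;z=90.
for s in(32,64,96,129,162):
    ctrl.line_to([*(A+u*s),z],feed=30);f=st(s)['wrist_force'][2]-b
    if f<6.5:z-=.7
    if f>12:z+=.7
ctrl.pause(.2);st('end')
I={n:vision.grab_frame(n) for n in('scene','top')}
p=ctrl.state()['eef_pos'];k=[]
for n in I:
    x,y=(proj(n,[p[0],p[1],40])-36).round().astype(int);im=cv2.resize(I[n][y:y+72,x:x+72,::-1].copy(),None,fx=5.5,fy=5.5,interpolation=cv2.INTER_CUBIC)
    f=lambda X:np.round(((proj(n,X)-[x,y])+.5)*5.5-.5).astype(int)
    cv2.polylines(im,[np.array([f([p[0]+22*np.cos(a),p[1]+22*np.sin(a),30]) for a in np.linspace(0,6.28,60)])],True,(0,0,255),1);k.append(im)
cv2.imwrite('pics/c3.png',np.hstack(k))
E
```

```text
32 12.88 [ 522.75 -294.45   91.42] [ 0.5  -3.36  5.27] 0.365 63.5
64 14.1 [ 527.88 -262.75   91.36] [ 0.74 -2.72  6.21] 0.363 63.4
96 15.32 [ 532.97 -231.01   91.32] [-0.02 -3.5   3.66] 0.371 63.4
129 16.57 [ 538.19 -198.3    91.26] [-0.46 -3.01  4.8 ] 0.371 63.4
162 17.82 [ 543.44 -165.57   91.23] [ 0.14 -2.39  4.91] 0.365 63.4
end 18.02 [ 543.43 -165.57   91.22] [ 0.36 -2.53  6.22] 0.368 63.4
```

View pics/c3.png

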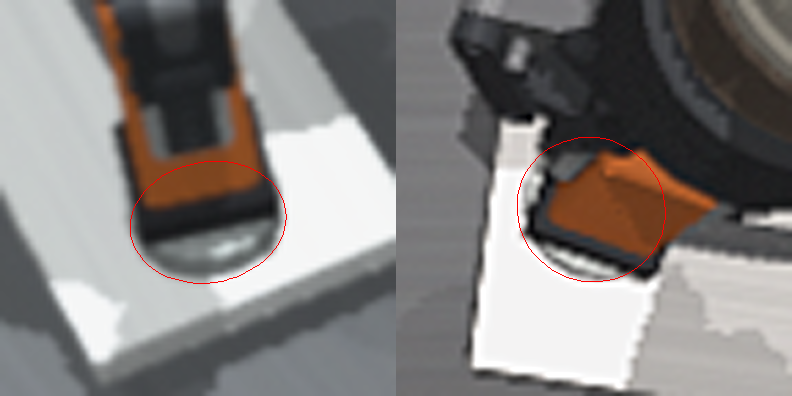

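Shoe flat on the plate at the end of the weld (scene shoe ≈ crop (208,240)), pressed throughout. The arm tracked about 2 mm to the side under drag, so I'll settle it onto the weld's end point, then lift and go back.

```bash
python3 - <<'E'
from h import *
s=st();print(Rn.from_rotvec(s['ee_rot']).as_matrix().round(3).tolist(), s['q'].round(3))
ctrl.line_to([539.6,-161.8,89.8],feed=15);ctrl.pause(.2);st('nudged')
ctrl.line_to([539.6,-161.8,135],feed=60);st('lift')
ctrl.move_ptp([529,24.5,135],ori(69.3));ctrl.pause(.3);s=st('over mat');print(Rn.from_rotvec(s['ee_rot']).as_matrix().round(3).tolist())
I={n:vision.grab_frame(n) for n in('scene','top')}
cv2.imwrite('pics/m.png',np.hstack([I[n][y:y+150,x:x+150,::-1] for n,x,y in(('scene',230,170),('top',230,130))]).repeat(2,0).repeat(2,1))
E
```

```text
18.12 [ 543.44 -165.6    91.23] [ 0.44 -3.24  5.75] 0.371 63.4
[[-0.935, 0.354, 0.004], [0.354, 0.935, -0.004], [-0.006, -0.003, -1.0]] [-0.294  0.473 -0.06   1.033 -0.003  0.068]
nudged 18.63 [ 542.55 -163.92   91.37] [ 1.4  -2.87  4.42] 0.369 63.4
lift 19.53 [ 539.26 -161.66  134.65] [ 0.21  0.68 -2.22] 0.368 62.5
over mat 20.61 [529.17  23.34 134.9 ] [ 0.74  0.4  -2.6 ] 0.367 62.5
[[-0.935, 0.355, -0.0], [0.355, 0.935, -0.0], [0.0, -0.0, -1.0]]
```

View pics/m.png

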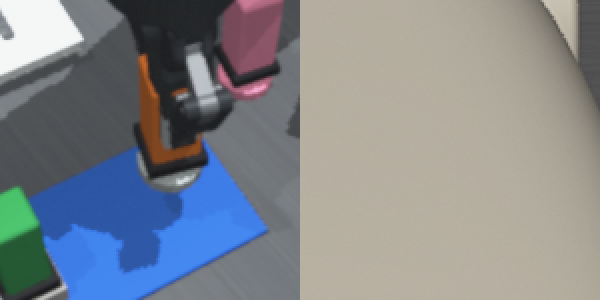

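Probe hangs upright above the mat (scene crop, shoe ≈ (170,170)), and the green stone is still standing.

```bash
python3 - <<'E'
from h import *
b=-2.6;ctrl.line_to([529,24.5,74],feed=60);ctrl.pause(.2);st()
for z in(72.5,71.5,70.5,70,69.5,69):
    ctrl.line_to([529,24.5,z],feed=20);ctrl.pause(.15);f=st(z)['wrist_force'][2]-b
    if f>1.8:break
ctrl.let_go();ctrl.pause(.3);st('open')
ctrl.line_to([529,24.5,230],feed=100);ctrl.move_j([1.219,.241,.005,1.335,0,1.571]);ctrl.pause(.3);st()
I={n:vision.grab_frame(n) for n in('scene','top')}
cv2.imwrite('pics/f.png',np.hstack([I[n][y:y+150,x:x+150,::-1] for n,x,y in(('scene',200,210),('top',240,140))]).repeat(2,0).repeat(2,1))
E
```

```text
22.07 [529.29  24.53  74.43] [-0.64 -0.03 -1.99] 0.369 62.5
72.5 22.48 [528.98  24.51  72.48] [-0.07 -0.51 -2.09] 0.362 62.5
71.5 22.88 [529.    24.49  71.48] [ 0.77 -0.75 -2.17] 0.365 62.5
70.5 23.27 [528.97  24.5   70.47] [ 0.34  0.1  -1.44] 0.372 62.7
70 23.68 [529.08  24.49  70.34] [-0.35 -0.12  1.89] 0.369 62.8
open 24.55 [529.01  24.49  70.01] [-0.86  0.58 -0.08] 0.996 0.0
 28.65 [172.83 469.28 239.08] [-0.63 -0.14  0.69] 1.004 0.0
```

View pics/f.png

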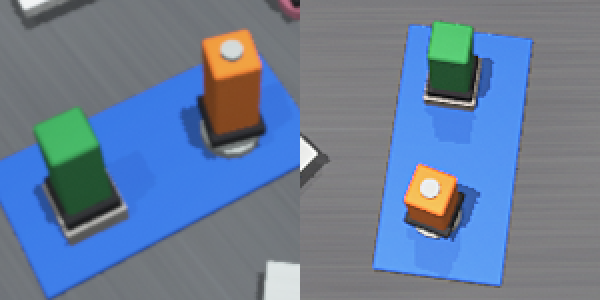

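Both stand upright on the mat: the probe at scene crop (232,90) and the stone at (80,170). The gripper is clear.

```bash
python3 -c "
from cell import job
print(job.close_job())"
```

```text
the job is handed in; nothing more can be done
None
```

I drew the probe along the weld in one pass from the yellow end, upright and lightly pressed, though the arm ran about 2 mm to one side of the weld line for most of it. It now stands upright on the blue mat, the green stone is still standing, and the job is handed in.

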